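Clamp the tea tin and draw off its tight lid

TASK

A square tea tin stands loose in the tin clamp on the worktop. Wind the clamp's black handwheel clockwise, regrasping as you need, until the jaw holds the tin and the wheel comes up firm (about 0.28 N m heavier than it ran free) but is not over-tightened; then, with the clamp holding the tin down, draw the deep, tight lid straight up and off and stand it, open side down, on clear worktop beside the clamp. Leave the tin firmly clamped and the salt mill, jar and timer where they stand; a wall cabinet hangs over the back of the worktop, so keep the lid to the front.

Things in the scene. Friction and masses are not known exactly. Their poses are not given: they have to be found in the camera images.
- clamp: tin clamp, fixed to the worktop: oak board 120 mm (its x) by 300 mm (its y, from -165 to +135 mm), 12 mm thick. Origin on the worktop under the board, z up. Its jaw slides along +y, from the handwheel (axis at y = -105 mm) to a rigid back stop near the +y end, set by hand anywhere in a 10 mm range; the tin stands between. Jaw and stop: 60 mm wide, 58 mm high over the worktop
- wheel_grip (a point): centre, on the axis, of the black fluted round handwheel: 60 mm in diameter, 80 to 108 mm above the worktop, upright axis, on a housing 44 mm across. Clockwise from above drives the jaw forward 8 mm per rad. Friction: 0.45 N m against either direction, so it stays where it is left. The pinched tin adds an anticlockwise moment, 0.8 N m per rad; firm is 0.28 N m more than when running free
- jaw: the rubber-faced sliding jaw, 50 mm wide, 42 mm high, sprung on its carriage; origin on its front face at the board's top, y axis towards the tin. At the start it is 12 to 22 mm of travel short of pinching the tin against the stop. 35 N on the tin is the firm grip; 20 to 50 N is good, over 60 N dents it
- tin: the loose brass tea tin without its lid: square body 60 x 60 mm, 58 mm high, with a narrower square neck, 51 x 51 mm and 46 mm high, inside the lid. Origin at the centre of its underside, z up, sides parallel to the clamp's x and y. It stands on the board, 12 mm above the worktop. 0.26 to 0.5 kg; unclamped it comes up with the lid
- lid_center (a point): centre, half-way up, of the square brass lid: 60 x 60 mm outside, 56 mm high, walls 3 mm, axes as the tin's, open side down. It sits over the neck on the tin's shoulder, top 126 mm above the worktop. Springs in the neck hold it: some 13 N to draw it straight up, over 46 mm until it is clear. 0.12 kg
- salt_mill: bystander: a wooden salt mill, 58 mm in diameter and 150 mm high; origin at the centre of its foot
- spice_jar: bystander: a corked glass spice jar, 44 mm in diameter and 92 mm high; origin at the centre of its foot
- timer: bystander: a wind-up kitchen timer, 66 mm in diameter and 62 mm high; origin at the centre of its foot
Things that resemble listed ones, but are neither listed nor needed, are in the scene too. Leave any pink or turquoise look-alike of the part that bears lid_center alone.

How it is judged:
By the outcome, as a careful person would: the job done as asked, in the order asked, and still so for the second after the job is handed in, with the robot touching nothing.
It also fails if it takes over 58 s, if anything falls off the work surface, if the arm or the gripper's body presses on something with over 40 N, if the wrist force passes 120 N, or if a joint passes its speed limit or range.

ROBOT

A 7-joint arm with a two-finger parallel gripper is mounted at the origin on a cart in front of the work surface, level with it; the furniture and walls round the work are solid. World frame = base frame: x ahead of the robot, y to its left, z up, the work surface at z = 0. Lengths are in m, angles in rad, forces in N, time in s.
With the tool pointing down it reaches from about 0.4 to 0.925 m from the base axis. Payload 4.1 kg.
Tool frame: the origin (TCP) lies midway between the tips of the shut fingers; the grasp point (between the pads) lies 19 mm behind it (manip.grasp_offset is the distance from the TCP to the grasp point, in m); z points along the fingers, y is the line along which they close (so a half turn about z gives the same grasp; the last joint's range is limited). The gripper opens to 85 mm and grips with 20 to 120 N. Pads are 22 mm wide; open, the fingers measure 114 mm over their backs; the gripper's body (76 mm by 85 mm) begins 54 mm behind the grasp point. The pads swing forward as they close: fully open they stand 13 mm farther back than shut.
Start: joints at [1.244, 0.398, 0.045, 1.537, -0.019, 1.207, -0.051], TCP at [0.147, -0.633, 0.231] pointing down, gripper open.
Joint ranges: [-2.82, 2.82], [-0.49, 2.23], [-1.37, 1.46], [0, 2.46], [-1.36, 4.5], [0.23, 2], [-2.94, 2.94]. Speed limits (rad/s): [2.57, 2.57, 3.14, 3.14, 3.14, 3.14, 3.14].

INTERFACE

Orientations are given as [roll, pitch, yaw] about the fixed x, y, z axes, in that order (R = Rz(yaw) Ry(pitch) Rx(roll)).
In Python, from cell import get_state, vision, workorder, manip gives the robot as it stands.
- The arm moves only by the tool move_arm, never from a script. Its argument "commands" is a list of rows, each a list of 7 numbers: the turn, a rotation vector about the tool's x, y, z in units of 5 degrees (1.0 is 5 degrees), then the shift along the tool's x, y, z in units of 40 mm (1.0 is 40 mm), then the closure, from 0 (fully open) to 1 (shut). A call has exactly 8 rows; each row is the pose to reach, as a shift and turn from the pose commanded when the call began, along the tool's axes at that moment; what a row does not reach only later rows make up. A row lasts 1/12 s, in which the tool goes at most 41.7 mm and 7.16 degrees, less where a joint would pass 70% of its speed; a pose out of reach is approached as far as the arm can. A call with a gripper value outside its range is refused whole. The fingers move at their own pace and stop on an object; "grip_force" is the grip in N (left out, the last holds). Time passes only in rows, so rows that repeat a pose let the fingers close, or fill a call up. It gives the time, the measured TCP pose, the force, the opening and the grip force at its end, in the units of the state.
- get_state(): the state, without advancing time (a new reading comes with each control period).
- vision.snapshot(name): name is "side" or "top" or "wrist"; returns the picture (384x512x3 uint8, blue, green, red); there is no depth.
- vision.calibration(name): a dict with "camera_matrix" (3x3 intrinsics, pixels), "cam_to_world" (4x4, takes a point from camera to world coordinates). Camera axes: x right, y down, z forward; pixel columns grow to the right and rows downward; lengths in m; the calibration is good to about 2 mm. The wrist camera is an equidistant fisheye: a pixel r from the principal point sees the ray r / f radians off the axis. A picture is of the moment at which its call begins: read the wrist's pose just before it. calibration takes no time and is no camera call; for the wrist camera it gives the pose at the moment of the call.
- workorder.close_job(): hands the job in; it is judged then, once.
Trained networks look in the newest picture that a camera, given by its name, has taken for a name from the list of things; names that differ only in an ending like _2 or _b are one class to them, and where a whole thing is asked for, a point or a joint stands for the part that bears it (a point fixed in the world has none). Each returns a list of dicts, best first, with "conf" (0 to 1); they miss things now and then, are a little off and sometimes report something else, mostly with a low value. They report only what shows in the picture. A call takes as long as a camera call. They do not tell look-alikes from the thing itself.
- vision.silhouettes(name, camera): "pixels" (384x512 bool, what is visible of it) and "point" ([column, row] in pixels, amid what is visible of it).
The state is a dict: "clock": time; "q": joint angles; "joint_velocities": joint speeds; "joint_efforts": joint torques, N m; "tool_pos": TCP position; "tcp_rot": TCP orientation; "contact_force": force on the tool from outside, world axes, zero at the start; "torque": the same for the moment, N m; "grip_width": finger opening in m; "grasp_force": force on a finger pad.
Only numpy, scipy, OpenCV 4.12 (cv2) and the standard library are available. Lean on these libraries where they do the work, as an engineer would, in place of code of your own. Each camera call takes 0.05 s, during which the arm holds its last target. There are 200 camera calls.

## Working session

There is one attempt and no reset: what is moved stays moved. The work goes in short steps, Python scripts to look and compute and a tool call to move; the robot and the scene stay as the last step left them, time stands still between calls to the robot, and variables do not carry over. Pictures are saved under pics/ and viewed, at most 10 in all, crops included, and the job is handed in when it is done.

Besides the shell and the picture viewer there is one more tool, called after ">>>" by a JSON object that holds its "fn" and its "kwargs". move_arm: Moves the arm, as the interface text tells. Its arguments: {"type":"object","properties":{"commands":{"type":"array"},"grip_force":{"type":"number"}},"required":["commands"]}

```bash
mkdir -p pics; ls; python3 - <<'E'
from cell import get_state, vision, manip
import cv2,numpy as np
s=get_state();print({k:np.round(v,3).tolist() for k,v in s.items()},manip.grasp_offset)
a=vision.snapshot("top");b=vision.snapshot("side")
cv2.imwrite("pics/top.png",a);cv2.imwrite("pics/side.png",b)
cv2.imwrite("pics/both.png",cv2.resize(np.vstack([a,b]),None,fx=.78,fy=.78))
for c in("top","side"):
  k=vision.calibration(c);print(c,np.round(k["camera_matrix"],1).tolist(),np.round(k["cam_to_world"],3).tolist())
  for n in("clamp","wheel_grip","jaw","tin","lid_center","salt_mill","spice_jar","timer"):
    for d in vision.silhouettes(n,c)[:3]:print(c,n,round(d["conf"],2),np.round(d["point"],1),d["pixels"].sum())
E
```

```text
pics
{'clock': 0.0, 'q': [1.244, 0.399, 0.045, 1.538, -0.019, 1.207, -0.051], 'joint_velocities': [0.001, 0.0, -0.0, -0.001, 0.001, 0.0, 0.001], 'joint_efforts': [-0.0, -47.513, 1.365, -25.422, 0.012, 0.01, 0.0], 'tool_pos': [0.147, -0.633, 0.23], 'tcp_rot': [-3.14, 0.0, 0.228], 'contact_force': [-0.218, -0.855, -0.354], 'torque': [-0.055, -0.005, 0.011], 'grasp_force': 0.0, 'grip_width': 0.085} 0.0187
top [[368.1, 0.0, 262.0], [0.0, 368.1, 191.5], [0.0, 0.0, 1.0]] [[-0.099, -0.971, 0.217, 0.185], [-0.995, 0.097, -0.023, -0.039], [0.002, -0.218, -0.976, 1.504], [0.0, 0.0, 0.0, 1.0]]
top clamp 0.83 [279.4 193.6] 1743
top wheel_grip 0.65 [300.5 188.4] 203
top tin 0.45 [260.7 202.6] 36
top lid_center 0.79 [372.7 198.2] 283
top lid_center 0.78 [193.9 186.8] 297
top lid_center 0.68 [175.8 217.5] 265
top salt_mill 0.77 [347.5 184.1] 271
top spice_jar 0.75 [144.6 228.7] 221
top spice_jar 0.46 [152.6 188. ] 130
top timer 0.61 [143.8 228.7] 213
top timer 0.33 [347.  185.3] 253
side [[389.7, 0.0, 261.3], [0.0, 389.7, 192.7], [0.0, 0.0, 1.0]] [[-0.856, -0.161, 0.492, -0.228], [-0.517, 0.295, -0.803, 1.117], [-0.016, -0.942, -0.336, 0.585], [0.0, 0.0, 0.0, 1.0]]
side clamp 0.78 [276.2 202.4] 1157
side wheel_grip 0.56 [282.6 180. ] 128
side wheel_grip 0.47 [255.2 191.7] 403
side tin 0.64 [263.4 202. ] 179
side lid_center 0.96 [202.9 228.1] 471
side lid_center 0.86 [261.  187.9] 355
side lid_center 0.59 [223.3 249. ] 663
side salt_mill 0.56 [300.4 174.6] 369
side spice_jar 0.81 [163.4 243.8] 457
side timer 0.61 [193.6 270.3] 564
side timer 0.35 [274.8 203.4] 1075
```

View pics/top.png

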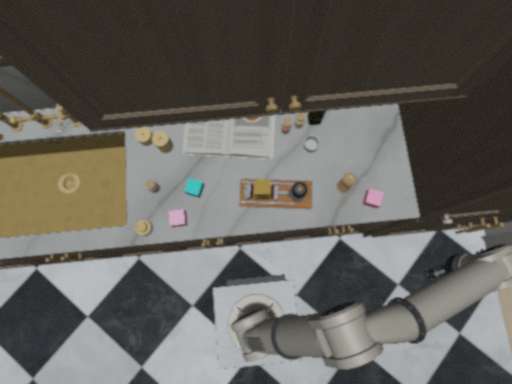

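View pics/side.png

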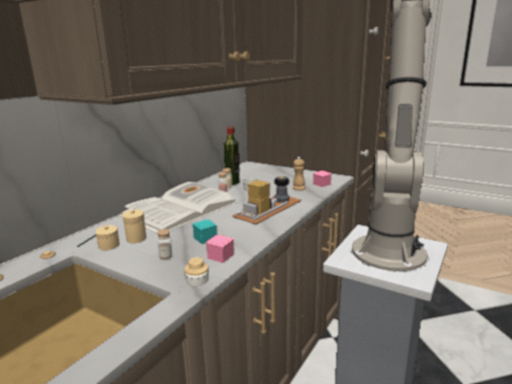

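The top view shows:
- the clamp at (276,193), with the brass tin and lid at (262,188) and the black wheel at (299,190)
- pink and turquoise look-alikes at (374,198), (177,217) and (194,187)
- the mill at (347,183), the timer at (143,227) and the jar at (152,186)

The brass lid on the clamp is the one meant, as it is on the clamp and brass-coloured.

```bash
cat > h.py <<'E'
import numpy as np,cv2
from scipy.spatial.transform import Rotation as R
from cell import get_state, vision, manip
def px2w(cam,uv,z,k=None):
    k=k or vision.calibration(cam);K=k["camera_matrix"];T=np.array(k["cam_to_world"])
    d=np.array([(uv[0]-K[0][2])/K[0][0],(uv[1]-K[1][2])/K[1][1],1.])
    if cam=="wrist":
        r=np.hypot(d[0],d[1]);d=np.array([d[0]/r*np.sin(r),d[1]/r*np.sin(r),np.cos(r)]) if r>1e-9 else np.array([0,0,1.])
    w=T[:3,:3]@d;o=T[:3,3];return o+w*(z-o[2])/w[2]
def move(pos,rpy,s=None):
    "shift/turn in tool units from the measured pose"
    s=s or get_state();A=R.from_euler('xyz',s["tcp_rot"]);B=R.from_euler('xyz',rpy)
    return np.round((A.inv()*B).as_rotvec()/np.deg2rad(5),2),np.round(A.inv().apply(np.array(pos)-s["tool_pos"])/.04,3)
E
python3 - <<'E'
from h import *
for n,uv,z in [("lid",(262,188),.126),("wheel",(299.5,189.5),.108),("mill",(347.5,184),.1),("jar",(152,186.5),.09),("timer",(143.8,228.7),.05),("pinkR",(374,198),.05),("pinkL",(177,217.5),.05),("turq",(194,187),.05),
 ("c1",(241,180),.012),("c2",(312,181),.012),("c3",(311,208),.012),("c4",(240,205),.012),("edgeback",(300,105),0),("front",(340,235),0)]: print(n,np.round(px2w("top",uv,z),3))
a=cv2.imread("pics/top.png")[140:260,120:400];b=cv2.imread("pics/side.png")[150:290,140:350]
cv2.imwrite("pics/z.png",np.vstack([cv2.resize(a,(700,300),interpolation=2),cv2.resize(b,(450,300),interpolation=2)[:, :] if 0 else cv2.copyMakeBorder(cv2.resize(b,(450,300),interpolation=2),0,0,0,250,0)]))
E
```

```text
lid [ 0.504 -0.073  0.126]
wheel [ 0.488 -0.218  0.108]
mill [ 0.493 -0.41   0.1  ]
jar [0.562 0.357 0.09 ]
timer [0.404 0.407 0.05 ]
pinkR [ 0.436 -0.521  0.05 ]
pinkL [0.435 0.274 0.05 ]
turq [0.553 0.199 0.05 ]
c1 [0.574 0.008 0.012]
c2 [ 0.54  -0.287  0.012]
c3 [ 0.427 -0.268  0.012]
c4 [0.468 0.021 0.012]
edgeback [ 0.892 -0.281  0.   ]
front [ 0.306 -0.374  0.   ]
```

View pics/z.png

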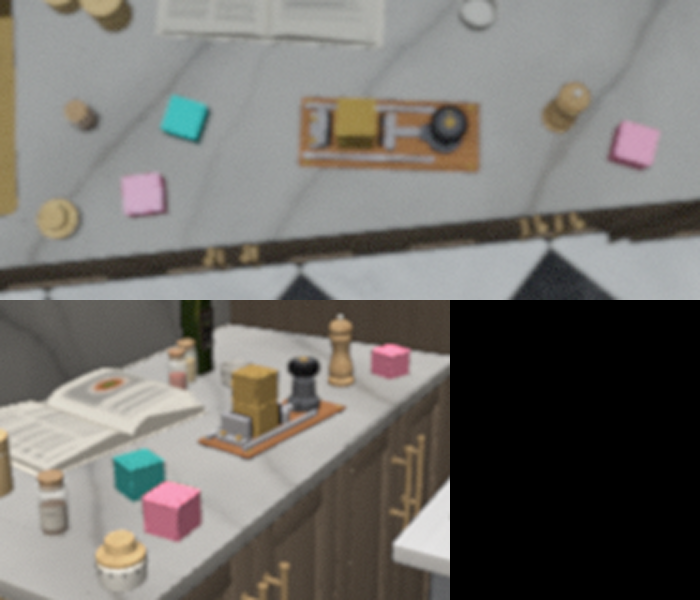

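The zoom confirms that the brass lid sits on the clamp. I'll move to a hover for a wrist view.

```bash
python3 - <<'E'
from h import *
print(move([.45,-.17,.36],[np.pi,0,1.0]))
E
```

```text
(array([ 0.  ,  0.  , -8.85]), array([10.   , -9.569, -3.217]))
```

>>> {"fn": "move_arm", "kwargs": {"commands": [[0,0,-1,0.7,-0.6,-0.6,0],[0,0,-2,1.4,-1.2,-1.2,0],[0,0,-3,2.1,-1.9,-1.8,0],[0,0,-4,2.8,-2.6,-2.4,0],[0,0,-5,3.5,-3.3,-2.8,0],[0,0,-6,4.2,-4,-3.2,0],[0,0,-7,4.9,-4.7,-3.2,0],[0,0,-8,5.6,-5.3,-3.2,0]]}}

```text
clock: 1.57
tool_pos: [0.3133, -0.3816, 0.3612]
tcp_rot: [3.138, 0.001, 0.929]
contact_force: [0.6, -0.6, 0.2]
grip_width: 0.0851
grasp_force: 0.0
```

```bash
python3 - <<'E'
from h import *
s=get_state();print(s["tool_pos"],s["tcp_rot"],s["q"],move([.45,-.17,.36],[np.pi,0,1.0]))
E
```

```text
[ 0.3133357  -0.38158078  0.3612292 ] [3.13768200e+00 1.36967923e-03 9.29180710e-01] [ 0.9928267   0.04352894 -0.20439964  1.69561381  0.00975799  1.39929366
  0.14537455] (array([ 0.04,  0.02, -0.81]), array([ 6.282, -0.429,  0.02 ]))
```

>>> {"fn": "move_arm", "kwargs": {"commands": [[0,0,0,0.8,0,0,0],[0,0,0,1.6,-0.1,0,0],[0,0,0,2.5,-0.2,0,0],[0,0,0,3.4,-0.2,0,0],[0,0,0,4.3,-0.3,0,0],[0,0,0,5.2,-0.4,0,0],[0,0,0,5.8,-0.4,0,0],[0,0,0,6.2,-0.4,0,0]]}}

```text
clock: 2.23
tool_pos: [0.4503, -0.1713, 0.3595]
tcp_rot: [3.141, -0.001, 0.931]
contact_force: [0.2, -0.3, 0.7]
grip_width: 0.0854
grasp_force: 0.0
```

```bash
python3 - <<'E'
from h import *
s=get_state();k=vision.calibration("wrist");a=vision.snapshot("wrist");cv2.imwrite("pics/w1.png",a)
print(s["tool_pos"],s["tcp_rot"],np.round(s["q"],2),k)
for n,z in [("wheel_grip",.108),("lid_center",.126),("jaw",.05),("clamp",.012)]:
  for d in vision.silhouettes(n,"wrist")[:3]:
    ys,xs=np.nonzero(d["pixels"]);(c,_,an)=cv2.minAreaRect(np.c_[xs,ys].astype(np.float32))
    print(n,round(d["conf"],2),d["point"],c,an,px2w("wrist",c,z,k))
E
```

```text
[ 0.45027815 -0.17133261  0.3594894 ] [ 3.14069131e+00 -9.58697145e-04  9.30742896e-01] [ 0.72  0.03 -0.46  1.71  0.01  1.4  -0.38] {'camera_matrix': array([[297.31863964,   0.        , 253.46633523],
       [  0.        , 297.31863964, 187.58352715],
       [  0.        ,   0.        ,   1.        ]]), 'cam_to_world': array([[ 0.80233538, -0.57170185, -0.17150781,  0.4944438 ],
       [-0.59686911, -0.76739527, -0.23420454, -0.11239746],
       [ 0.00228089,  0.29027831, -0.95693955,  0.50143725],
       [ 0.        ,  0.        ,  0.        ,  1.        ]])}
wheel_grip 0.62 [299.0, 163.4] (296.19232177734375, 162.0384521484375) 56.3099365234375 [ 0.49222559 -0.21427741  0.108     ]
lid_center 0.85 [243.8, 63.9] (245.82550048828125, 67.98585510253906) 60.945396423339844 [ 0.51180571 -0.07466675  0.126     ]
lid_center 0.55 [272.3, 115.5] (263.07781982421875, 104.270751953125) 59.931419372558594 [ 0.50156229 -0.12434256  0.126     ]
lid_center 0.48 [341.0, 293.2] (338.6947326660156, 290.9203796386719) 67.7509765625 [ 0.43338032 -0.42422677  0.126     ]
jaw 0.82 [260.1, 99.1] (260.2056579589844, 96.849609375) 59.534454345703125 [ 0.50624067 -0.11514853  0.05      ]
clamp 0.64 [271.6, 115.1] (262.873046875, 104.49945831298828) 60.172916412353516 [ 0.50323152 -0.12807542  0.012     ]
```

View pics/w1.png

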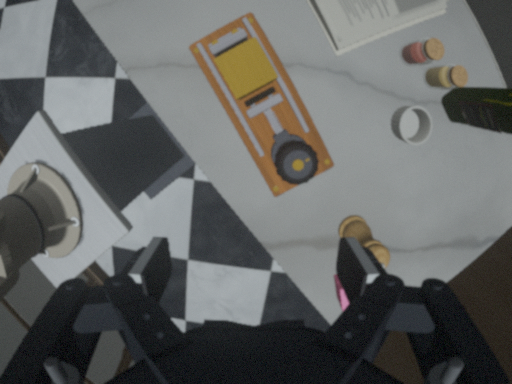

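The wrist view shows the wheel at (297,162), the lid top at (246,68) and the board corners at (251,13), (191,47), (277,194) and (332,163). I'll fit the clamp pose from these.

```bash
python3 - <<'E'
from h import *
k=vision.calibration("wrist")
P=np.array([px2w("wrist",u,.012,k)[:2] for u in [(251.5,13),(191,47),(277,194),(332,163)]])
print(P.round(3))
L=np.array([[.06,.135],[-.06,.135],[-.06,-.165],[.06,-.165]])
r,_=R.align_vectors(np.c_[P-P.mean(0),np.zeros(4)],np.c_[L-L.mean(0),np.zeros(4)])
yaw=r.as_euler('xyz')[2];o=P.mean(0)-r.as_matrix()[:2,:2]@L.mean(0)
print(yaw,o,"wheel",o+r.as_matrix()[:2,:2]@[0,-.105],"resid",(P-(o+L@r.as_matrix()[:2,:2].T)).round(4))
print("wheel px",px2w("wrist",(297,162),.108,k))
for y in (1.0,2.6,3.2): print(y,move([.49,-.216,.20],[np.pi,0,y]))
E
```

```text
[[ 0.579  0.001]
 [ 0.467  0.016]
 [ 0.429 -0.271]
 [ 0.538 -0.283]]
-0.13464166165976107 [ 0.50514221 -0.11944561] wheel [ 0.49104751 -0.2234953 ] resid [[-0.0038 -0.0054]
 [ 0.0027 -0.0066]
 [ 0.0055  0.004 ]
 [-0.0045  0.0079]]
wheel px [ 0.49016421 -0.22011483  0.108     ]
1.0 (array([ 0.  ,  0.01, -0.87]), array([-0.159,  1.437,  3.975]))
2.6 (array([-1.00e-02,  1.00e-02, -1.92e+01]), array([-0.159,  1.437,  3.975]))
3.2 (array([-1.000e-02,  1.000e-02, -2.608e+01]), array([-0.159,  1.437,  3.975]))
```

```bash
python3 - <<'E'
from h import *
k={'camera_matrix': np.array([[297.31863964,0,253.46633523],[0,297.31863964,187.58352715],[0,0,1]]),'cam_to_world':np.array([[ 0.80233538, -0.57170185, -0.17150781,  0.4944438 ],[-0.59686911, -0.76739527, -0.23420454, -0.11239746],[ 0.00228089,  0.29027831, -0.95693955,  0.50143725],[0,0,0,1]])}
k2=vision.calibration("wrist");print(k2["cam_to_world"].round(4),get_state()["tool_pos"])
for kk in (k,k2):
  P=np.array([px2w("wrist",u,.012,kk)[:2] for u in [(251.5,13),(191,47),(277,194),(332,163)]])
  L=np.array([[.06,.135],[-.06,.135],[-.06,-.165],[.06,-.165]])
  r,_=R.align_vectors(np.c_[P-P.mean(0),np.zeros(4)],np.c_[L-L.mean(0),np.zeros(4)]);M=r.as_matrix()[:2,:2]
  o=P.mean(0)-M@L.mean(0);print(r.as_euler('xyz')[2],o,"wheel",o+M@[0,-.105],px2w("wrist",(296.8,162),.108,kk),"lid",px2w("wrist",(246,68),.126,kk))
print(move([.491,-.217,.20],[np.pi,0,1.0]))
E
```

```text
[[ 0.7984 -0.5762 -0.1749  0.4929]
 [-0.6021 -0.7633 -0.2341 -0.1173]
 [ 0.0014  0.2922 -0.9564  0.5008]
 [ 0.      0.      0.      1.    ]] [ 0.44805365 -0.17617311  0.35900481]
-0.12810173153837745 [ 0.50768693 -0.11385255] wheel [ 0.49427301 -0.2179922 ] [ 0.49293286 -0.2147285   0.108     ] lid [ 0.51196723 -0.07481119  0.126     ]
-0.13464166165976107 [ 0.50514221 -0.11944561] wheel [ 0.49104751 -0.2234953 ] [ 0.48994274 -0.21995064  0.108     ] lid [ 0.50989464 -0.08035041  0.126     ]
(array([ 0.  ,  0.01, -0.87]), array([-0.164,  1.472,  3.975]))
```

>>> {"fn": "move_arm", "kwargs": {"commands": [[0,0,-1,0,0.2,0.4,0],[0,0,-2,0,0.5,0.9,0],[0,0,-3,-0.1,0.8,1.5,0],[0,0,-4.2,-0.11,1.1,2.2,0],[0,0,-5.5,-0.11,1.3,2.8,0],[0,0,-6.8,-0.11,1.48,3.3,0],[0,0,-8,-0.11,1.48,3.7,0],[0,0,-9,-0.11,1.48,3.97,0]]}}

```text
clock: 3.15
tool_pos: [0.4915, -0.216, 0.198]
tcp_rot: [-3.138, -0.001, 1.713]
contact_force: [-0.1, 0.6, 0.4]
grip_width: 0.0856
grasp_force: 0.0
```

>>> {"fn": "move_arm", "kwargs": {"commands": [[0,0,-1.2,0,0,0,0],[0,0,-2.4,0,0,0,0],[0,0,-3.6,0,0,0,0],[0,0,-4.8,0,0,0,0],[0,0,-6,0,0,0,0],[0,0,-7.2,0,0,0,0],[0,0,-8.4,0,0,0,0],[0,0,-9,0,0,0,0]]}}

```text
clock: 3.82
tool_pos: [0.4923, -0.2162, 0.2001]
tcp_rot: [-3.14, -0.0, 2.498]
contact_force: [0.2, -0.2, 0.3]
grip_width: 0.0855
grasp_force: 0.0
```

```bash
python3 - <<'E'
from h import *
vision.snapshot("top");vision.snapshot("top")
s=get_state();k=vision.calibration("wrist");a=vision.snapshot("wrist");cv2.imwrite("pics/w2.png",a)
print(s["tool_pos"],s["tcp_rot"],np.round(s["q"],2),s["torque"],k["cam_to_world"].round(3))
for n,z in [("wheel_grip",.108),("lid_center",.126),("jaw",.05),("tin",.05)]:
  for d in vision.silhouettes(n,"wrist")[:2]:
    ys,xs=np.nonzero(d["pixels"]);(c,sz,an)=cv2.minAreaRect(np.c_[xs,ys].astype(np.float32))
    print(n,round(d["conf"],2),d["point"],c,sz,an,px2w("wrist",c,z,k))
E
```

```text
[ 0.49239578 -0.21597143  0.20009205] [-3.14055551e+00 -1.57087740e-04  2.49324806e+00] [ 0.86  0.27 -0.63  1.83  0.18  1.1   1.09] [-0.01904693  0.01228558 -0.02531693] [[ 0.604  0.763  0.232  0.433]
 [ 0.797 -0.577 -0.177 -0.172]
 [-0.001  0.292 -0.956  0.342]
 [ 0.     0.     0.     1.   ]]
wheel_grip 0.93 [255.9, 187.1] (251.80490112304688, 185.75611877441406) (72.15228271484375, 72.15228271484375) 51.34019470214844 [ 0.48814434 -0.21511798  0.108     ]
lid_center 0.96 [499.6, 36.8] (500.0, 35.0) (44.0, 22.0) 90.0 [0.50580754 0.06008751 0.126     ]
lid_center 0.83 [64.5, 263.1] (66.33444213867188, 265.9132385253906) (49.34202194213867, 50.78154373168945) 62.650123596191406 [ 0.43819515 -0.41058387  0.126     ]
jaw 0.68 [340.2, 125.0] (339.3543701171875, 123.80805969238281) (53.929908752441406, 18.391857147216797) 61.55707550048828 [ 0.50294573 -0.11650739  0.05      ]
tin 0.8 [349.3, 107.2] (352.7928466796875, 104.41397094726562) (46.12276077270508, 73.95902252197266) 11.929322242736816 [ 0.49484343 -0.09337473  0.05      ]
```

View pics/w2.png

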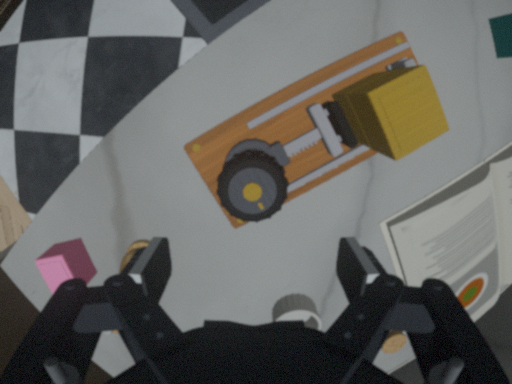

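The wheel sits at (252,189), nearly under the tool, with 4 rad of clockwise travel left on joint 7. I'll descend and grip.

>>> {"fn": "move_arm", "kwargs": {"commands": [[0,0,0,0,0,0.4,0],[0,0,0,0,0,0.9,0],[0,0,0,0,0,1.5,0],[0,0,0,0,0,2.1,0],[0,0,0,0,0,2.6,0],[0,0,0,0,0,2.95,0],[0,0,0,0,0,3.15,0],[0,0,0,0,0,3.25,0]]}}

```text
clock: 4.83
tool_pos: [0.4928, -0.2138, 0.0691]
tcp_rot: [-3.141, -0.002, 2.497]
contact_force: [0.2, -0.5, 0.1]
grip_width: 0.0853
grasp_force: 0.0
```

>>> {"fn": "move_arm", "kwargs": {"commands": [[0,0,0,0,0,0,0.15],[0,0,0,0,0,0,0.3],[0,0,0,0,0,0,0.4],[0,0,0,0,0,0,0.6],[0,0,0,0,0,0,1],[0,0,0,0,0,0,1],[0,0,0,0,0,0,1],[0,0,0,0,0,0,1]], "grip_force": 60}}

```text
clock: 5.5
tool_pos: [0.4918, -0.2173, 0.0719]
tcp_rot: [-3.136, 0.001, 2.495]
contact_force: [-6.0, -4.3, 5.6]
grip_width: 0.0576
grasp_force: 63.3
```

```bash
python3 - <<'E'
from h import *
s=get_state();print({k:np.round(v,3).tolist() for k,v in s.items()})
E
```

```text
{'clock': 5.5, 'q': [0.8, 0.43, -0.575, 1.949, 0.314, 0.852, 0.981], 'joint_velocities': [0.001, 0.001, 0.0, 0.001, 0.0, 0.001, 0.001], 'joint_efforts': [-3.043, -37.157, -7.686, -19.814, -1.182, -1.812, -0.086], 'tool_pos': [0.492, -0.217, 0.072], 'tcp_rot': [-3.136, 0.001, 2.495], 'contact_force': [-6.001, -4.312, 5.648], 'torque': [-0.913, 1.199, 0.092], 'grasp_force': 63.321, 'grip_width': 0.058}
```

>>> {"fn": "move_arm", "kwargs": {"commands": [[0,0,0.7,0,-0.07,0,1],[0,0,1.6,0,-0.07,0,1],[0,0,2.6,0,-0.07,0,1],[0,0,3.6,0,-0.07,0,1],[0,0,4.6,0,-0.07,0,1],[0,0,5.6,0,-0.07,0,1],[0,0,6.6,0,-0.07,0,1],[0,0,7.6,0,-0.07,0,1]]}}

```text
clock: 6.17
tool_pos: [0.4915, -0.2174, 0.0719]
tcp_rot: [-3.14, 0.003, 1.831]
contact_force: [-2.3, -1.8, 3.0]
grip_width: 0.0577
grasp_force: 63.7
```

```bash
cat > st.py <<'E'
from h import *
s=get_state();print({k:np.round(v,3).tolist() for k,v in s.items() if k not in("joint_velocities","grip_width")})
F=R.from_euler('xyz',s["tcp_rot"]).inv().apply(s["contact_force"]);print("tool-frame F",F.round(1))
E
python3 st.py
```

```text
{'clock': 6.167, 'q': [0.687, 0.405, -0.43, 1.953, 0.229, 0.829, 0.392], 'joint_efforts': [0.335, -38.872, -4.463, -19.834, -0.71, -1.155, 0.297], 'tool_pos': [0.491, -0.217, 0.072], 'tcp_rot': [-3.14, 0.003, 1.831], 'contact_force': [-2.32, -1.844, 3.042], 'torque': [-0.409, 1.047, 0.464], 'grasp_force': 63.667}
tool-frame F [-1.2 -2.7 -3. ]
```

>>> {"fn": "move_arm", "kwargs": {"commands": [[0,0,1,0,-0.02,0,1],[0,0,2,0,-0.02,0,1],[0,0,3,0,-0.02,0,1],[0,0,4,0,-0.02,0,1],[0,0,5,0,-0.02,0,1],[0,0,6,0,-0.02,0,1],[0,0,7,0,-0.02,0,1],[0,0,8,0,-0.02,0,1]]}}

```text
clock: 6.83
tool_pos: [0.4911, -0.2173, 0.0719]
tcp_rot: [3.141, 0.002, 1.133]
contact_force: [-0.1, -2.7, 3.4]
grip_width: 0.0576
grasp_force: 63.8
```

```bash
python3 st.py
```

```text
{'clock': 6.833, 'q': [0.565, 0.388, -0.279, 1.958, 0.147, 0.813, -0.233], 'joint_efforts': [0.438, -39.808, -2.784, -19.56, -0.502, -0.943, 0.279], 'tool_pos': [0.491, -0.217, 0.072], 'tcp_rot': [3.141, 0.002, 1.133], 'contact_force': [-0.052, -2.671, 3.382], 'torque': [0.036, 0.963, 0.539], 'grasp_force': 63.823}
tool-frame F [-2.4  1.1 -3.4]
```

>>> {"fn": "move_arm", "kwargs": {"commands": [[0,0,0.4,0,0,0,1],[0,0,0.8,0,0,0,1],[0,0,1.2,0,0,0,1],[0,0,1.6,0,0,0,1],[0,0,2,0,0,0,1],[0,0,2.4,0,0,0,1],[0,0,2.4,0,0,0,1],[0,0,2.4,0,0,0,1]]}}

```text
clock: 7.5
tool_pos: [0.4911, -0.2172, 0.0719]
tcp_rot: [3.141, 0.001, 0.925]
contact_force: [-2.3, -1.0, 6.1]
grip_width: 0.0578
grasp_force: 64.4
```

```bash
python3 st.py
```

```text
{'clock': 7.5, 'q': [0.529, 0.385, -0.235, 1.959, 0.122, 0.81, -0.419], 'joint_efforts': [-1.374, -38.239, -2.473, -19.042, -0.114, -1.294, 0.086], 'tool_pos': [0.491, -0.217, 0.072], 'tcp_rot': [3.141, 0.001, 0.925], 'contact_force': [-2.342, -1.011, 6.099], 'torque': [0.222, 1.067, -0.093], 'grasp_force': 64.395}
tool-frame F [-2.2 -1.3 -6.1]
```

>>> {"fn": "move_arm", "kwargs": {"commands": [[0,0,0.4,0,0,0,1],[0,0,0.8,0,0,0,1],[0,0,1.2,0,0,0,1],[0,0,1.6,0,0,0,1],[0,0,2,0,0,0,1],[0,0,2.4,0,0,0,1],[0,0,2.8,0,0,0,1],[0,0,3.2,0,0,0,1]]}}

```text
clock: 8.17
tool_pos: [0.491, -0.2171, 0.0719]
tcp_rot: [3.14, 0.001, 0.647]
contact_force: [-1.7, -1.6, 7.0]
grip_width: 0.0579
grasp_force: 64.2
```

```bash
python3 st.py
```

```text
{'clock': 8.167, 'q': [0.48, 0.382, -0.175, 1.96, 0.092, 0.806, -0.67], 'joint_efforts': [-0.533, -38.03, -1.722, -19.207, -0.439, -1.357, -0.173], 'tool_pos': [0.491, -0.217, 0.072], 'tcp_rot': [3.14, 0.001, 0.647], 'contact_force': [-1.666, -1.635, 7.002], 'torque': [0.298, 1.036, 0.483], 'grasp_force': 64.203}
tool-frame F [-2.3  0.3 -7. ]
```

>>> {"fn": "move_arm", "kwargs": {"commands": [[0,0,0.4,0,0,0,1],[0,0,0.8,0,0,0,1],[0,0,1.2,0,0,0,1],[0,0,1.6,0,0,0,1],[0,0,2,0,0,0,1],[0,0,2.4,0,0,0,1],[0,0,2.8,0,0,0,1],[0,0,3.2,0,0,0,1]]}}

```text
clock: 8.83
tool_pos: [0.491, -0.217, 0.0719]
tcp_rot: [3.14, 0.0, 0.369]
contact_force: [-3.3, -1.5, 8.3]
grip_width: 0.0575
grasp_force: 64.2
```

```bash
python3 st.py
```

```text
{'clock': 8.833, 'q': [0.431, 0.38, -0.115, 1.962, 0.061, 0.803, -0.921], 'joint_efforts': [-0.394, -37.826, -1.018, -19.313, -0.541, -1.366, -0.406], 'tool_pos': [0.491, -0.217, 0.072], 'tcp_rot': [3.14, 0.0, 0.369], 'contact_force': [-3.259, -1.513, 8.291], 'torque': [0.429, 1.026, 0.695], 'grasp_force': 64.162}
tool-frame F [-3.6  0.2 -8.3]
```

>>> {"fn": "move_arm", "kwargs": {"commands": [[0,0,0.1,0,0,0,1],[0,0,0.2,0,0,0,1],[0,0,0.3,0,0,0,1],[0,0,0.4,0,0,0,1],[0,0,0.5,0,0,0,1],[0,0,0.6,0,0,0,1],[0,0,0.7,0,0,0,1],[0,0,0.8,0,0,0,1]]}}

```text
clock: 9.5
tool_pos: [0.491, -0.217, 0.0719]
tcp_rot: [3.14, 0.0, 0.3]
contact_force: [-3.6, -1.6, 7.2]
grip_width: 0.0579
grasp_force: 64.1
```

```bash
python3 st.py
```

```text
{'clock': 9.5, 'q': [0.419, 0.379, -0.101, 1.962, 0.053, 0.802, -0.982], 'joint_efforts': [-0.655, -37.772, -0.717, -19.326, -0.595, -1.361, -0.689], 'tool_pos': [0.491, -0.217, 0.072], 'tcp_rot': [3.14, 0.0, 0.3], 'contact_force': [-3.597, -1.572, 7.159], 'torque': [0.469, 0.927, 0.745], 'grasp_force': 64.147}
tool-frame F [-3.9  0.4 -7.2]
```

The wheel now runs about 0.26 N m heavier than free. I'll release it and rise.

>>> {"fn": "move_arm", "kwargs": {"commands": [[0,0,0,0,0,0,0.2],[0,0,0,0,0,0,0],[0,0,0,0,0,0,0],[0,0,0,0,0,0,0],[0,0,0,0,0,0,0],[0,0,0,0,0,0,0],[0,0,0,0,0,0,0],[0,0,0,0,0,-0.2,0]]}}

```text
clock: 10.17
tool_pos: [0.4898, -0.2159, 0.0772]
tcp_rot: [-3.14, 0.003, 0.298]
contact_force: [0.9, -0.1, 0.1]
grip_width: 0.0855
grasp_force: 0.0
```

>>> {"fn": "move_arm", "kwargs": {"commands": [[0,0,0,0,0,-0.4,0],[0,0,0,0,0,-1,0],[0,0,0.5,0,0,-1.8,0],[0,0,1.5,0,0,-2.6,0],[0,0,2.5,0,0,-3.4,0],[0,0,3.5,0,-0.5,-4.2,0],[0,0,4.2,0,-1,-4.8,0],[0,0,4.9,0,-1.5,-5,0]]}}

```text
clock: 10.83
tool_pos: [0.4752, -0.159, 0.2834]
tcp_rot: [3.141, -0.008, -0.134]
contact_force: [0.6, 0.7, 0.4]
grip_width: 0.0855
grasp_force: 0.0
```

```bash
python3 - <<'E'
from h import *
for _ in range(6): vision.snapshot("top")
s=get_state();k=vision.calibration("wrist");a=vision.snapshot("wrist");cv2.imwrite("pics/w3.png",cv2.resize(a,(780,585),interpolation=2))
print(s["tool_pos"],s["tcp_rot"],np.round(s["q"],2),s["torque"],s["contact_force"]);print(repr(k["cam_to_world"]))
np.save("k3.npy",k["cam_to_world"])
E
```

```text
[ 0.47288144 -0.15991944  0.2776487 ] [ 3.14110402e+00  1.20609223e-03 -1.30574681e-01] [ 0.32  0.1  -0.09  1.82  0.01  1.23 -1.47] [ 0.04301876 -0.04523658  0.01117558] [0.11323077 0.20672536 0.70216902]
array([[-0.12986658, -0.94852444, -0.288853  ,  0.54663181],
       [-0.99153064,  0.12461197,  0.03659021, -0.17009074],
       [ 0.00128784,  0.29115845, -0.95667398,  0.41940949],
       [ 0.        ,  0.        ,  0.        ,  1.        ]])
```

View pics/w3.png

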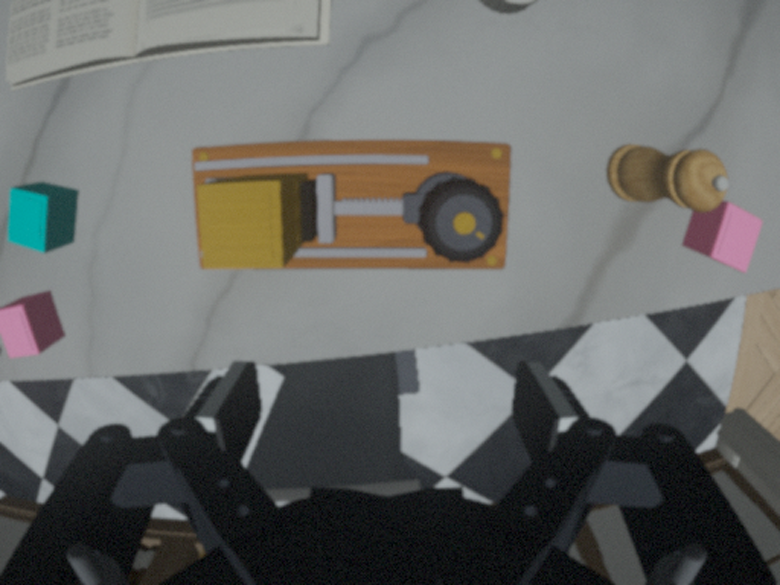

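In the 1.523x enlargement, the lid-top corners are (199,182), (280,181), (284,265) and (203,268), with the jaw black against the tin. I'll compute the lid centre.

```bash
python3 - <<'E'
from h import *
T=np.load("k3.npy");k=dict(vision.calibration("wrist"),cam_to_world=T)
P=np.array([px2w("wrist",np.array(u)/1.5234,.126,k) for u in [(199,182),(280,181),(284,265),(203,268)]])
print(P.round(4),P.mean(0)); c=P.mean(0)
for a,b in((0,1),(3,2),(0,3),(1,2)):
  d=P[b]-P[a];print(np.linalg.norm(d),np.arctan2(d[1],d[0]))
W=px2w("wrist",np.array((461,217))/1.5234,.108,k);print("wheel face (true axis ~.491,-.217)",W)
print(move([c[0],c[1],.26],[np.pi,0,-.13]))
E
```

```text
[[ 0.5478 -0.0422  0.126 ]
 [ 0.5382 -0.0993  0.126 ]
 [ 0.4817 -0.092   0.126 ]
 [ 0.488  -0.0321  0.126 ]] [ 0.51391789 -0.06637906  0.126     ]
0.057940160656098756 -1.7383532296402122
0.06021933318683283 -1.6747257381015699
0.0607304906421845 2.9748950240573873
0.05694432954547004 3.012846547614149
wheel face (true axis ~.491,-.217) [ 0.49556626 -0.21653681  0.108     ]
(array([ 0.  ,  0.02, -0.01]), array([ 0.713, -2.455,  0.433]))
```

>>> {"fn": "move_arm", "kwargs": {"commands": [[0,0,0,0.1,-0.4,0,0],[0,0,0,0.2,-1,0.2,0],[0,0,0,0.4,-1.7,0.7,0],[0,0,0,0.6,-2.2,1.4,0],[0,0,0,0.64,-2.45,2.1,0],[0,0,0,0.64,-2.45,2.6,0],[0,0,0,0.64,-2.45,2.8,0],[0,0,0,0.64,-2.45,2.94,0]]}}

```text
clock: 11.85
tool_pos: [0.5104, -0.0661, 0.1587]
tcp_rot: [3.141, 0.004, -0.131]
contact_force: [-0.0, 0.3, 0.4]
grip_width: 0.0854
grasp_force: 0.0
```

```bash
python3 - <<'E'
from h import *
for _ in range(6): vision.snapshot("top")
s=get_state();k=vision.calibration("wrist");a=vision.snapshot("wrist");cv2.imwrite("pics/w4.png",cv2.resize(a,(780,585),interpolation=2))
np.save("k4.npy",k["cam_to_world"]);print(s["tool_pos"],s["tcp_rot"],move([.511,-.066,.082],[np.pi,0,-.135]))
for d in vision.silhouettes("lid_center","wrist")[:3]:
    ys,xs=np.nonzero(d["pixels"]);c=((xs.min()+xs.max())/2,(ys.min()+ys.max())/2);print(d["conf"],d["point"],c,px2w("wrist",c,.126,k))
E
```

```text
[ 0.51248203 -0.06581291  0.16204747] [ 3.14147869e+00 -2.80863920e-03 -1.30997485e-01] (array([ 0.  , -0.03,  0.05]), array([-0.037,  0.013,  1.998]))
0.83 [21.9, 260.3] (np.float64(25.0), np.float64(262.5)) [0.48980563 0.14320047 0.126     ]
0.72 [250.0, 203.1] (np.float64(250.5), np.float64(206.0)) [ 0.52073751 -0.06568847  0.126     ]
```

View pics/w4.png

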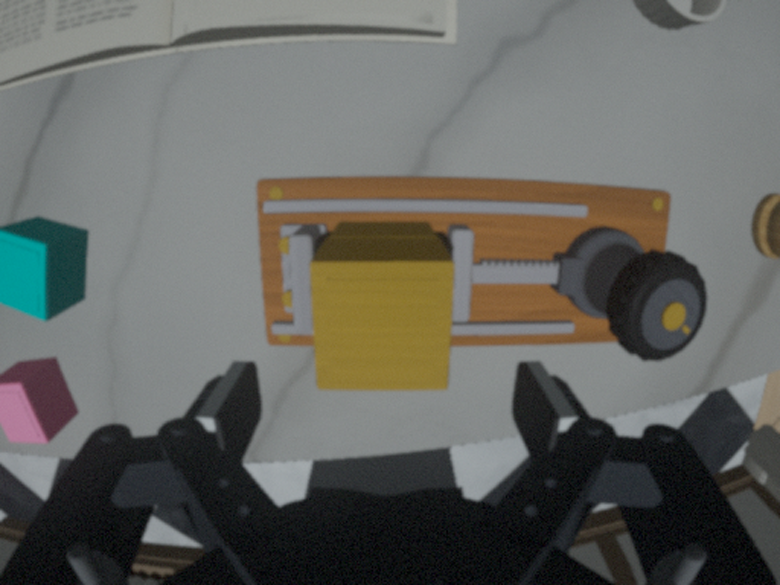

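The lid top spans (313,258) to (448,388), centred between the fingers. I'll descend and grip.

>>> {"fn": "move_arm", "kwargs": {"commands": [[0,0,0,0,0,0.2,0],[0,0,0,0,0,0.5,0],[0,0,0,0,0,0.8,0],[0,0,0,0,0,1.1,0],[0,0,0,0,0,1.4,0],[0,0,0,0,0,1.7,0],[0,0,0,0,0,1.9,0],[0,0,0,0,0,2,0]]}}

```text
clock: 12.92
tool_pos: [0.5106, -0.0652, 0.0793]
tcp_rot: [3.141, 0.002, -0.13]
contact_force: [-0.1, -0.7, -0.2]
grip_width: 0.0852
grasp_force: 0.0
```

>>> {"fn": "move_arm", "kwargs": {"commands": [[0,0,0,0,0,0,0.15],[0,0,0,0,0,0,0.25],[0,0,0,0,0,0,0.3],[0,0,0,0,0,0,0.35],[0,0,0,0,0,0,0.5],[0,0,0,0,0,0,1],[0,0,0,0,0,0,1],[0,0,0,0,0,0,1]], "grip_force": 55}}

```text
clock: 13.58
tool_pos: [0.5123, -0.0642, 0.0815]
tcp_rot: [-3.14, -0.001, -0.13]
contact_force: [-0.7, 4.0, 5.6]
grip_width: 0.0596
grasp_force: 60.4
```

```bash
python3 st.py
```

```text
{'clock': 13.583, 'q': [0.182, 0.336, -0.165, 2.002, 0.074, 0.808, -1.726], 'joint_efforts': [2.107, -35.741, 1.741, -18.35, 1.184, -0.258, 0.097], 'tool_pos': [0.512, -0.064, 0.082], 'tcp_rot': [-3.14, -0.001, -0.13], 'contact_force': [-0.667, 3.994, 5.626], 'torque': [0.978, 0.197, -0.054], 'grasp_force': 60.404}
tool-frame F [-1.2 -3.9 -5.6]
```

>>> {"fn": "move_arm", "kwargs": {"commands": [[0,0,0,0,-0.03,0,1],[0,0,0,0,-0.03,-0.08,1],[0,0,0,0,-0.03,-0.18,1],[0,0,0,0,-0.03,-0.3,1],[0,0,0,0,-0.03,-0.42,1],[0,0,0,0,-0.03,-0.54,1],[0,0,0,0,-0.03,-0.66,1],[0,0,0,0,-0.03,-0.78,1]]}}

```text
clock: 14.25
tool_pos: [0.5114, -0.0647, 0.112]
tcp_rot: [3.141, 0.0, -0.13]
contact_force: [4.8, -0.5, -12.1]
grip_width: 0.0595
grasp_force: 62.0
```

```bash
python3 st.py
```

```text
{'clock': 14.25, 'q': [0.185, 0.293, -0.168, 1.979, 0.064, 0.875, -1.718], 'joint_efforts': [-0.357, -42.593, -1.064, -22.335, -0.284, 1.35, -0.006], 'tool_pos': [0.511, -0.065, 0.112], 'tcp_rot': [3.141, 0.0, -0.13], 'contact_force': [4.762, -0.52, -12.109], 'torque': [-0.264, -0.974, 0.018], 'grasp_force': 61.955}
tool-frame F [ 4.8 -0.1 12.1]
```

>>> {"fn": "move_arm", "kwargs": {"commands": [[0,0,0,0.03,0,-0.12,1],[0,0,0,0.05,0,-0.24,1],[0,0,0,0.05,0,-0.36,1],[0,0,0,0.05,0,-0.48,1],[0,0,0,0.05,0,-0.62,1],[0,0,0,0.05,0,-0.78,1],[0,0,0,0.05,0,-1,1],[0,0,0,0.05,0,-1.25,1]]}}

```text
clock: 14.92
tool_pos: [0.5134, -0.0642, 0.1626]
tcp_rot: [3.141, 0.001, -0.13]
contact_force: [0.9, -0.8, -0.9]
grip_width: 0.0592
grasp_force: 63.2
```

```bash
python3 - <<'E'
from h import *
for _ in range(3): a=vision.snapshot("side")
cv2.imwrite("pics/s5.png",cv2.resize(a[130:300,140:350],(640,518),interpolation=2))
for n in("tin","lid_center"):
  for d in vision.silhouettes(n,"side")[:4]:print(n,d["conf"],d["point"])
E
python3 st.py
```

```text
tin 0.72 [258.5, 196.6]
lid_center 0.88 [221.9, 249.4]
lid_center 0.78 [322.6, 178.0]
lid_center 0.63 [205.2, 230.5]
lid_center 0.59 [256.8, 167.3]
{'clock': 15.167, 'q': [0.19, 0.235, -0.171, 1.927, 0.048, 0.984, -1.704], 'joint_efforts': [-0.009, -37.017, -0.518, -23.482, 0.01, -0.023, 0.0], 'tool_pos': [0.513, -0.064, 0.162], 'tcp_rot': [3.141, 0.0, -0.13], 'contact_force': [0.417, 0.965, -0.907], 'torque': [-0.025, 0.018, -0.043], 'grasp_force': 63.166}
tool-frame F [ 0.3 -1.   0.9]
```

View pics/s5.png

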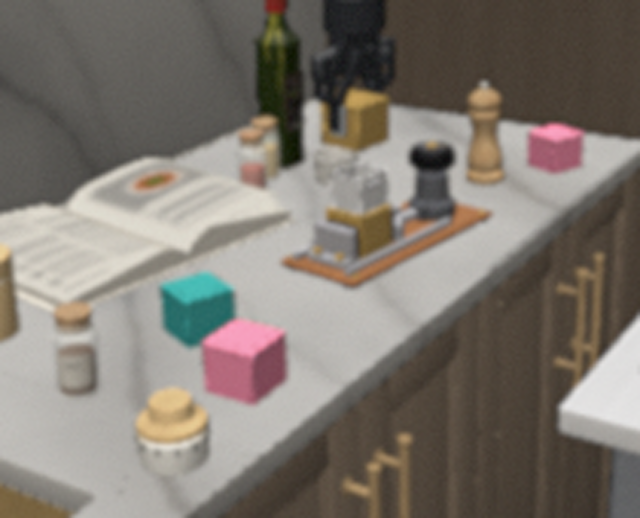

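The lid is off and clear of the neck, at (355,118) in the crop, and the tin is still in the clamp. I'll carry the lid left to about (0.465, 0.105).

>>> {"fn": "move_arm", "kwargs": {"commands": [[0,0,0,-0.1,-0.3,0,1],[0,0,0,-0.3,-0.8,0,1],[0,0,0,-0.6,-1.5,0,1],[0,0,0,-1,-2.2,0,1],[0,0,0,-1.3,-2.9,0,1],[0,0,0,-1.5,-3.5,0,1],[0,0,0,-1.7,-3.85,0,1],[0,0,0,-1.74,-4.03,0,1]]}}

```text
clock: 15.83
tool_pos: [0.4638, 0.1073, 0.1613]
tcp_rot: [-3.141, 0.002, -0.125]
contact_force: [0.5, 0.3, -0.2]
grip_width: 0.0596
grasp_force: 63.2
```

>>> {"fn": "move_arm", "kwargs": {"commands": [[0,0,0,0,0,0.2,1],[0,0,0,0,0,0.6,1],[0,0,0,0,0,1.1,1],[0,0,0,0,0,1.7,1],[0,0,0,0,0,2.3,1],[0,0,0,0,0,2.8,1],[0,0,0,0,0,3.1,1],[0,0,0,0,0,3.3,1]]}}

```text
clock: 16.5
tool_pos: [0.4645, 0.1022, 0.0274]
tcp_rot: [3.139, 0.003, -0.132]
contact_force: [-0.0, -0.9, -0.6]
grip_width: 0.0595
grasp_force: 63.2
```

```bash
python3 - <<'E'
from h import *
for _ in range(4): a=vision.snapshot("side")
cv2.imwrite("pics/s6.png",cv2.resize(a[130:300,140:350],(640,518),interpolation=2))
E
python3 st.py
```

```text
{'clock': 16.7, 'q': [-0.081, 0.369, -0.268, 2.119, 0.155, 0.671, -2.155], 'joint_efforts': [0.064, -36.655, -1.331, -16.613, 0.017, 0.041, -0.0], 'tool_pos': [0.466, 0.104, 0.03], 'tcp_rot': [3.141, -0.0, -0.131], 'contact_force': [-0.17, -0.452, -1.657], 'torque': [0.042, -0.041, -0.008], 'grasp_force': 63.151}
tool-frame F [-0.1  0.5  1.7]
```

View pics/s6.png

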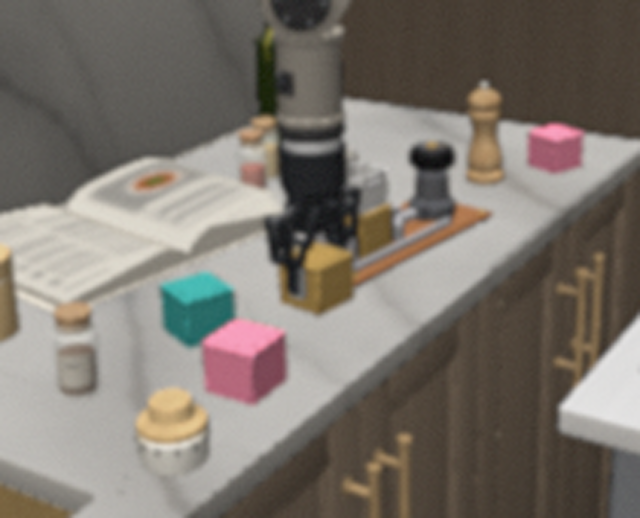

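The lid hangs clear beside the clamp, at (317,280) in the crop, about 18 mm up. I'll lower it gently.

>>> {"fn": "move_arm", "kwargs": {"commands": [[0,0,0,0,0,0.06,1],[0,0,0,0,0,0.14,1],[0,0,0,0,0,0.22,1],[0,0,0,0,0,0.29,1],[0,0,0,0,0,0.35,1],[0,0,0,0,0,0.4,1],[0,0,0,0,0,0.43,1],[0,0,0,0,0,0.44,1]]}}

```text
clock: 17.37
tool_pos: [0.4653, 0.1046, 0.012]
tcp_rot: [3.141, 0.0, -0.13]
contact_force: [0.4, 0.2, -0.8]
grip_width: 0.0591
grasp_force: 63.2
```

>>> {"fn": "move_arm", "kwargs": {"commands": [[0,0,0,0,0,0.02,1],[0,0,0,0,0,0.04,1],[0,0,0,0,0,0.06,1],[0,0,0,0,0,0.08,1],[0,0,0,0,0,0.09,1],[0,0,0,0,0,0.09,1],[0,0,0,0,0,0.09,1],[0,0,0,0,0,0.09,1]]}}

```text
clock: 18.03
tool_pos: [0.4655, 0.1046, 0.0115]
tcp_rot: [3.14, 0.0, -0.13]
contact_force: [-9.9, -3.0, 28.6]
grip_width: 0.0597
grasp_force: 66.4
```

Touchdown. I'll ease off, open and rise.

>>> {"fn": "move_arm", "kwargs": {"commands": [[0,0,0,0,0,-0.05,1],[0,0,0,0,0,-0.06,1],[0,0,0,0,0,-0.06,0.3],[0,0,0,0,0,-0.06,0.15],[0,0,0,0,0,-0.06,0],[0,0,0,0,0,-0.06,0],[0,0,0,0,0,-0.06,0],[0,0,0,0,0,-0.06,0]]}}

```text
clock: 18.7
tool_pos: [0.4653, 0.1045, 0.0108]
tcp_rot: [3.141, 0.0, -0.13]
contact_force: [0.4, 1.2, -1.1]
grip_width: 0.0854
grasp_force: 0.0
```

>>> {"fn": "move_arm", "kwargs": {"commands": [[0,0,0,0,0,-0.2,0],[0,0,0,0,0,-0.5,0],[0,0,0,0,0,-1,0],[0,0,0,0,0,-1.8,0],[0,0,0,0,0,-2.6,0],[0,0,0,0,0,-3.5,0],[0,0,0,0,0,-4.4,0],[0,0,0,0,0,-5,0]]}}

```text
clock: 19.37
tool_pos: [0.4665, 0.1051, 0.2152]
tcp_rot: [-3.14, -0.005, -0.13]
contact_force: [1.4, -0.2, -0.0]
grip_width: 0.0852
grasp_force: 0.0
```

```bash
python3 - <<'E'
from h import *
for _ in range(4): a=vision.snapshot("wrist")
b=vision.snapshot("side")
cv2.imwrite("pics/w7.png",np.vstack([cv2.resize(a[:250],(600,293)),cv2.resize(b[130:300,140:350],(370,300),interpolation=2).repeat(1,0) if 0 else cv2.copyMakeBorder(cv2.resize(b[130:300,140:350],(370,300),interpolation=2),0,0,0,230,0)]))
E
python3 st.py
```

```text
{'clock': 19.617, 'q': [-0.031, 0.116, -0.302, 1.955, 0.039, 1.077, -2.05], 'joint_efforts': [-0.016, -31.186, -0.683, -24.802, 0.006, -0.036, 0.001], 'tool_pos': [0.465, 0.104, 0.211], 'tcp_rot': [3.141, 0.001, -0.13], 'contact_force': [-0.206, 0.009, -0.766], 'torque': [-0.024, -0.01, -0.021], 'grasp_force': 0.0}
tool-frame F [-0.2  0.   0.8]
```

View pics/w7.png

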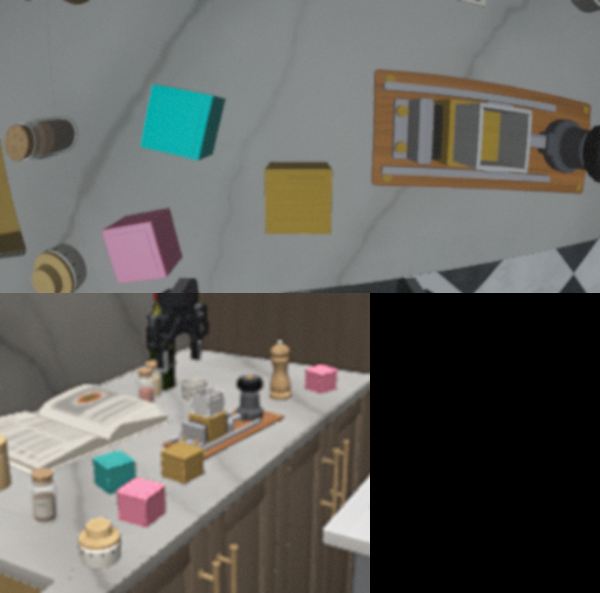

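The lid stands upright on the worktop, at (298,198) in the view, and the open tin sits in the clamp at (487,135). Nothing else has moved, so I'm handing in.

```bash
python3 -c "
from cell import workorder
print(workorder.close_job())"
```

```text
the job is handed in; nothing more can be done
None
```

I clamped the tin firm (wheel about 0.26 N m heavier than free), drew the lid straight off and stood it open side down to the left of the clamp, then handed the job in at about 20 s; no verdict came back.

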